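Unfold the cooling rack beside the waffle iron

ROBOT

A 7-joint arm with a two-finger parallel gripper is mounted at the origin on the work surface. World frame = base frame: x ahead of the robot, y to its left, z up, the work surface at z = 0. Lengths are in mm, angles in rad, forces in N, time in s.
With the tool pointing down it reaches from about 425 to 875 mm from the base axis. Payload 4.7 kg.
Tool frame: the origin (TCP) lies at the very end of the fingers, on their centre line; the grasp point (between the pads) lies 19 mm behind it (ctrl.grip_point_offset is the distance from the TCP to the grasp point, in mm); z points along the fingers, y is the line along which they close (so a half turn about z gives the same grasp; the last joint's range is limited). The gripper opens to 85 mm and grips with 20 to 120 N. Pads are 22 mm wide; open, the fingers measure 114 mm over their backs; the gripper's body (76 mm by 85 mm) begins 54 mm behind the grasp point. The pads swing forward as they close: fully open they stand 13 mm farther back than shut.
Start: joints at [-1.119, 0.321, -0.07, 1.45, 0.023, 1.371, -0.057], TCP at [275.594, 588.704, 231.349] pointing down, gripper open.
Joint ranges: [-2.86, 2.86], [-0.3, 2.09], [-1.38, 1.24], [0.06, 2.45], [-1.56, 4.7], [0.09, 2.05], [-2.69, 2.69]. Speed limits (rad/s): [2.57, 2.57, 3.14, 3.14, 3.14, 3.14, 3.14].

INTERFACE

Orientations are given as [roll, pitch, yaw] about the fixed x, y, z axes, in that order (R = Rz(yaw) Ry(pitch) Rx(roll)).
In Python, from cell import ctrl gives the robot as it stands.
- The arm moves only by the tool apply_moves, never from a script. Its argument "motion" is a list that holds one entry, the list of rows, each a list of 7 numbers: the turn, a rotation vector about the tool's x, y, z in degrees, then the shift along the tool's x, y, z in mm, then the finger opening in mm, from 0 to 85.4. A call has exactly 5 rows; each row is the pose to reach, as a shift and turn from the pose commanded when the call began, along the tool's axes at that moment; what a row does not reach only later rows make up. A row lasts 1/10 s, in which the tool goes at most 50 mm and 8.59 degrees, less where a joint would pass 70% of its speed; a pose out of reach is approached as far as the arm can. A call with a gripper value outside its range is refused whole. The fingers move at their own pace and stop on an object; "grip_force" is the grip in N (left out, the last holds). Time passes only in rows, so rows that repeat a pose let the fingers close, or fill a call up. It gives the time, the measured TCP pose, the force and the opening at its end, in the units of the state.
- ctrl.sense(): the state, without advancing time (a new reading comes with each control period).
- ctrl.snapshot(name): name is "scene" or "top" or "wrist"; returns (picture, depth): 480x640x3 uint8, red, green, blue; 480x640 float32, mm along the optical axis (not along the pixel's ray), 0 where there is no reading.
- ctrl.get_calibration(name): a dict with "K" (3x3 intrinsics, pixels), "k1" (the pictures are not rectified: a ray, as slopes to the right and down, at radius r is drawn at 1 + k1 r^2 times it, then the intrinsics apply), "camera_from_world" (4x4, takes a point from world to camera coordinates). Camera axes: x right, y down, z forward; pixel columns grow to the right and rows downward; lengths in mm; the calibration is good to about 2 mm. A picture is of the moment at which its call begins: read the wrist's pose just before it. get_calibration takes no time and is no camera call; for the wrist camera it gives the pose at the moment of the call.
- ctrl.finish_job(): hands the job in, once; it reports no verdict.
Trained networks look in the newest picture that a camera, given by its name, has taken for a name from the list of things; names that differ only in an ending like _2 or _b are one class to them, and where a whole thing is asked for, a point or a joint stands for the part that bears it (a point fixed in the world has none). Each returns a list of dicts, best first, with "p" (0 to 1); they miss things now and then, are a little off and sometimes report something else, mostly with a low value. They report only what shows in the picture. A call takes as long as a camera call. They do not tell look-alikes from the thing itself.
- ctrl.look_for(thing, camera): "uv" ([column, row] in pixels, amid what is visible of it).
- ctrl.outline_of(thing, camera): "region" (480x640 bool, what is visible of it) and "uv" ([column, row] in pixels, amid what is visible of it).
- ctrl.place_of(thing, camera): "uv" ([column, row] in pixels: a listed point, or the origin of a listed thing).
The state is a dict: "t": time; "joint_pos": joint angles; "joint_vel": joint speeds; "joint_efforts": joint torques, N m; "position": TCP position; "ee_rot": TCP orientation; "force": force on the tool from outside, world axes, zero at the start; "moment": the same for the moment, N m; "gripper_width": finger opening in mm.
Only numpy, scipy, OpenCV 4.12 (cv2) and the standard library are available. Lean on these libraries where they do the work, as an engineer would, in place of code of your own. Each camera call takes 0.05 s, during which the arm holds its last target. There are 200 camera calls.

TASK

Unfold the cooling rack for the next waffles: with the fingertips, slide the green glass jar out of the way, keeping it upright on the worktop and clear of the rack, and push the rack's upper leaf up and over its spine so that it lies fully flat on the other side, laid down without slamming. Do not grip or lift the jar or the leaf, do not let the rack strike the jar, and leave the turntable's tools alone.

Things in the scene. Friction and masses are not known exactly. Their poses are not given: they have to be found in the camera images.
- rack: folding aluminium cooling rack, screwed to the worktop. Origin on the worktop below the middle of the spine; x along the spine (x = -120 to 120 mm), y over the fixed leaf, z up. The fixed leaf covers y = 6 to 165 mm, its flat wire top 32 mm above the worktop. The upper leaf starts folded back over it, not quite shut; laid open it covers y = -6 to -165 mm, its tab to -195 mm.
- spine (a point): middle of the spine (hinge axis), 32 mm above the worktop, knuckles 10 mm thick. Both leaves are 4 mm thick, with wires 13 mm apart that can be pushed on like a plate. The upper leaf has wire feet, 32 mm tall, 35 and 135 mm from the spine, at x = -99 to -71 and 71 to 99 mm; they point up while folded and stand on the worktop when laid open.
- tab (a point): centre of the thumb tab on the upper leaf's free edge, 180 mm from the spine, on the face that lies against the fixed leaf when folded (faces up when laid open). The tab is 80 mm wide along the spine, 4 mm thick, and reaches 165 to 195 mm from the spine, past the fixed leaf, so a fingertip fits below it. Its y points away from the spine, z out of the face with the feet.
- leaf (a joint): angle of the upper leaf about the spine, rad: 0 folded shut on the fixed leaf, 1.57 upright, 3.14 lying flat open on the other side (hard stop). The riveted hinge is stiff (about 0.26 N m of friction; leaf about 0.2 kg), so the leaf stays at any angle where it is left; it takes about 1 to 4 N at the tab to swing.
- jar: closed green glass jar with a steel lid, 72 mm in diameter, 75 mm tall, 0.3 to 0.55 kg, standing loose where the leaf is to lie. Pushed low down, below half its height, it slides without tipping. Origin at the centre of its underside, z up along the jar.
- turntable: round wooden turntable, 260 mm in diameter, 26 mm high, fixed, to the right of the rack. Origin at the centre of its underside.
- whisk: stainless balloon whisk, 235 mm long, about 55 mm across, lying loose on the turntable along its own x. Origin under its middle. Bystander.
- brush: grey silicone pastry brush, 200 mm long, lying loose on the turntable along its own x. Origin under its middle. Bystander.
- spatula: short beech spatula, 210 mm long, lying loose on the turntable along its own x. Origin under its middle. Bystander.
Mind the look-alikes: they are no part of the job. There is more than one size of the jar; the job needs the smallest.

How it is judged:
By the outcome, as a careful person would: the job done as asked, in the order asked, and still so for the second after the job is handed in, with the robot touching nothing.
It also fails if it takes over 64 s, if anything falls off the work surface, if the arm or the gripper's body presses on something with over 40 N, if the wrist force passes 120 N, or if a joint passes its speed limit or range.

## Working session

There is one attempt and no reset: what is moved stays moved. The work goes in short steps, Python scripts to look and compute and a tool call to move; the robot and the scene stay as the last step left them, time stands still between calls to the robot, and variables do not carry over. Pictures are saved under pics/ and viewed, on a budget of 10 in all, crops included, one or two more only if the job needs it, and the job is handed in when it is done.

Besides the shell and the picture viewer there is one more tool, called after "Call:" as a command line: name --argument value ..., lists and objects as JSON in quotes. apply_moves: Moves the arm, as the interface text tells. Its arguments: {"type":"object","properties":{"motion":{"type":"array"},"grip_force":{"type":"number"}},"required":["motion"]}

```bash
ls; mkdir -p pics
cat > h.py <<'E'
import numpy as np, cv2
from cell import ctrl
def cal(c):
    d=ctrl.get_calibration(c); return np.array(d["K"]),float(d["k1"]),np.array(d["camera_from_world"])
def ray(c,uv,C=None):
    K,k1,T=C or cal(c)
    s=np.linalg.inv(K)@np.array([uv[0],uv[1],1.0]); d=s[:2]; u=d.copy()
    for _ in range(20): u=d/(1+k1*(u@u))
    return u,T
def atz(c,uv,z,C=None):
    u,T=ray(c,uv,C); R,t=T[:3,:3],T[:3,3]
    o=-R.T@t; v=R.T@np.array([u[0],u[1],1]); return o+v*(z-o[2])/v[2]
def atd(c,uv,dep,C=None):
    u,T=ray(c,uv,C); R,t=T[:3,:3],T[:3,3]
    return R.T@(np.array([u[0],u[1],1])*dep-t)
def pix(c,p,C=None):
    K,k1,T=C or cal(c); q=T[:3,:3]@np.array(p,float)+T[:3,3]; u=q[:2]/q[2]; u=u*(1+k1*(u@u))
    return (K@np.array([u[0],u[1],1]))[:2]
E
python3 - <<'E'
from h import *
np.set_printoptions(precision=1,suppress=True)
s=ctrl.sense(); print(s["t"],s["position"],s["ee_rot"])
ims=[]
for c in("top","scene"):
    im,d=ctrl.snapshot(c); np.save(c+"_d.npy",d)
    cv2.imwrite(f"pics/{c}0.png",im[:,:,::-1])
    for th in ("jar","spine","tab","rack","turntable"):
        for r in ctrl.place_of(th,c):
            uv=r["uv"]; z={"spine":32,"tab":45}.get(th,0)
            print(c,th,round(r["p"],2),np.array(uv),atz(c,uv,z))
E
```

```text
pics
0.0 [275.4 588.2 230.2] [-3.1  0.   2.7]
top jar 0.71 [355.9 310.4] [ 283.2 -205.8    0. ]
top jar 0.69 [318.7 223.3] [ 514.  -102.4    0. ]
top jar 0.61 [229.1 294.6] [316.4 131.2   0. ]
top spine 0.58 [278.6 214.8] [528.6   3.6  32. ]
top tab 0.8 [211.3 187.1] [597.6 184.7  45. ]
top rack 0.91 [278.2 217.3] [528.3   8.1   0. ]
top turntable 0.86 [459.3 242.5] [ 469.7 -483.3    0. ]
top turntable 0.53 [459.7 237.4] [ 483.6 -484.7    0. ]
scene jar 0.72 [298.  282.3] [512.2 -99.4   0. ]
scene jar 0.58 [428.8 274.8] [322.2 127.9   0. ]
scene spine 0.97 [329.9 299.1] [533.7   1.1  32. ]
scene tab 0.84 [392.4 340.8] [559.2 163.9  45. ]
scene rack 0.92 [335.  306.5] [521.8   6.8   0. ]
scene turntable 0.7 [189.1 206.5] [ 465.2 -485.8   -0. ]
```

View pics/top0.png

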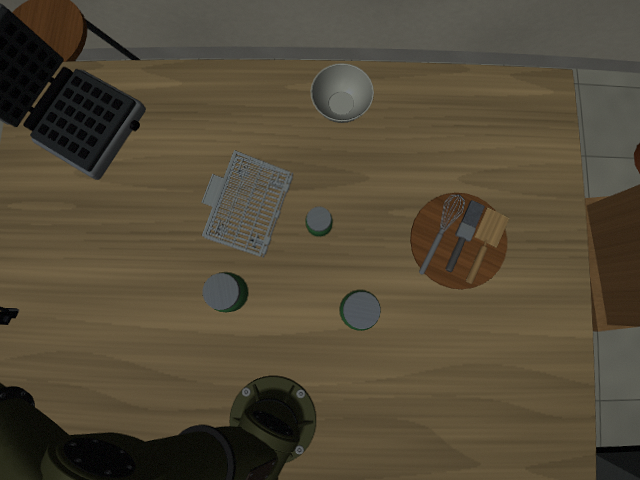

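View pics/scene0.png

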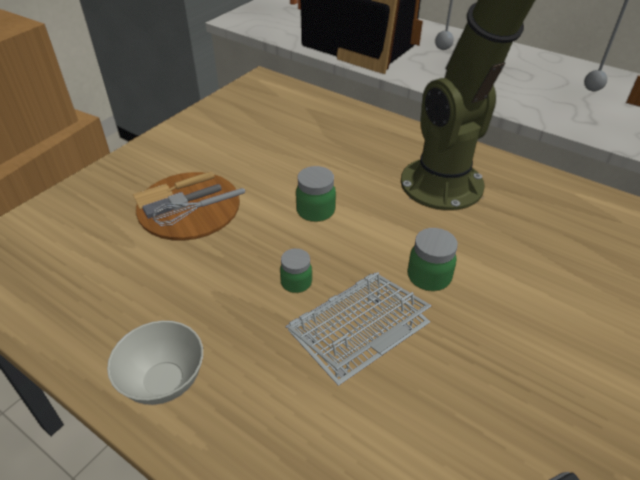

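Top view: the rack's spine is at about (278,215), with the tab on the left at (213,190). There are three green jars, at (319,222), (226,292) and (360,310). The one at (319,222) is clearly the smallest, and it stands where the leaf will lie. I'll confirm it in one crop and refine the geometry.

Run:
```python
from h import *
from scipy.optimize import least_squares
np.set_printoptions(precision=1,suppress=True)
C={c:cal(c) for c in("top","scene")}
for c in C:
    T=C[c][2]; print(c,"cam pos",-T[:3,:3].T@T[:3,3])
# jar sizes by outline
dt=np.load("top_d.npy")
im=cv2.imread("pics/top0.png"); ctrl.snapshot("top")
for r in ctrl.outline_of("jar","top"):
    m=r["region"]; v,u=np.nonzero(m&(dt>0)); P=np.array([atd("top",(a,b),dt[b,a],C["top"]) for a,b in zip(u,v)])
    top=P[P[:,2]>np.percentile(P[:,2],80)-8]
    print("jar",r["p"],r["uv"],"n",m.sum(),"ztop",np.median(top[:,2]),"lid min/max",top[:,:2].min(0),top[:,:2].max(0),"c",(top.min(0)+top.max(0))/2)
for r in ctrl.outline_of("rack","top")[:1]:
    m=r["region"]; v,u=np.nonzero(m&(dt>0)); P=np.array([atd("top",(a,b),dt[b,a],C["top"]) for a,b in zip(u,v)])
    P=P[(P[:,2]>20)&(P[:,2]<150)]
    rc=cv2.minAreaRect(P[:,:2].astype(np.float32)); print("rect",rc,"\n",cv2.boxPoints(rc)); np.save("rack.npy",P)
for r in ctrl.outline_of("tab","top")[:1]: print("tabout",r["uv"],r["region"].sum())
a=dt[180:200,205:220]; P=np.array([atd("top",(u,v),dt[v,u],C["top"]) for v in range(182,202,3) for u in range(206,222,3)]); print(P.reshape(7,-1,3)[:,:,2])
# joint fit
obs=[("top",(278.6,214.8),"s"),("scene",(329.9,299.1),"s"),("top",(211.3,187.1),"t"),("scene",(392.4,340.8),"t")]
def pts(p):
    x,y,yaw,th=p; e=np.array([-np.sin(yaw),np.cos(yaw)])
    s=np.array([x,y,32.]); t=np.r_[s[:2]+e*180*np.cos(th),32+180*np.sin(th)]; return dict(s=s,t=t)
f=lambda p:np.concatenate([pix(c,pts(p)[k],C[c])-uv for c,uv,k in obs])
q=least_squares(f,[530,3,-.3,.15],x_scale=[10,10,.1,.1]); np.set_printoptions(precision=3,suppress=True); print(q.x,q.fun,pts(q.x))
t=cv2.resize(im[135:335,190:400],None,fx=2.6,fy=2.6,interpolation=2)
sc=cv2.imread("pics/scene0.png")[235:390,260:470]; sc=cv2.resize(sc,None,fx=1.2,fy=1.2)
cv2.imwrite("pics/crop.png",np.hstack([t,cv2.copyMakeBorder(sc,0,t.shape[0]-sc.shape[0],0,0,0)]))
```

```text
top cam pos [ 294.1 -125.7 1159.8]
scene cam pos [1158.7  410.4  916.4]
jar 0.94 [357.7, 311.0] n 1324 ztop 106.89178739872415 lid min/max [ 242.8 -253.8] [ 330.8 -167.5] c [ 286.8 -210.7  107.2]
jar 0.92 [316.4, 218.9] n 626 ztop 75.91461286365262 lid min/max [ 482.5 -132.4] [544.6 -71.1] c [ 513.6 -101.7   76.1]
jar 0.8 [223.6, 293.6] n 1505 ztop 107.28546406477258 lid min/max [279.1  84.4] [366.3 175.2] c [322.7 129.8 107.1]
rect ((557.7522583007812, 94.81120300292969), (192.32278442382812, 239.8403778076172), 72.8946762084961) 
 [[414.9  38.2]
 [644.1 -32.4]
 [700.7 151.4]
 [471.4 222. ]]
tabout [232.9, 198.0] 1519
[[ 7.2 85.6 84.1 82.8 78.8 77.8]
 [ 1.6 85.7 83.8 83.  80.1 78.6]
 [-2.7 84.9 79.8 77.7 78.  78.3]
 [86.8 83.5 78.4 80.7 80.1 76.4]
 [84.6 81.2 77.9 80.5 78.7 31.5]
 [85.8 84.4 81.5 80.2 79.1 34.9]
 [84.8 82.6 79.9 74.5 77.2 33. ]]
[533.154   5.338  -0.296   0.265] [-0.595 -1.688  1.844  0.743  1.283  1.74  -1.236 -0.148] {'s': array([533.154,   5.338,  32.   ]), 't': array([583.747, 171.507,  79.202])}
```

View pics/crop.png

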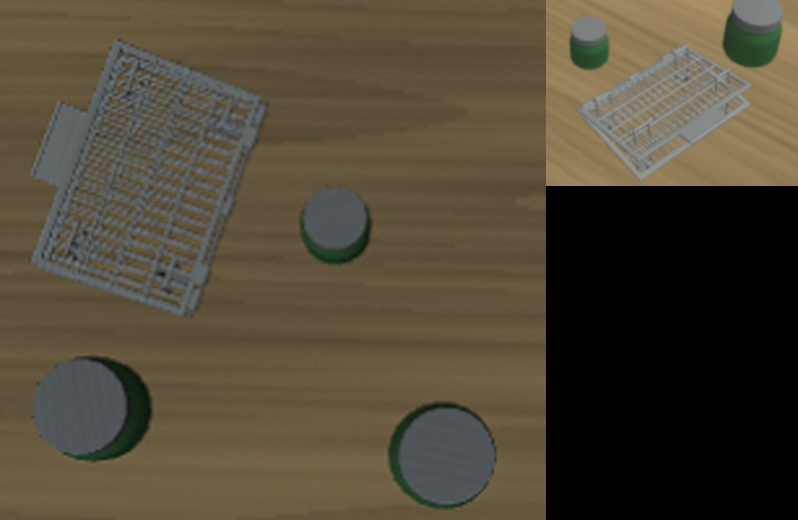

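The crop confirms it: the jar at top (319,222) is 76 mm tall and the other two are 107 mm. It stands at about (514,-102). The rack's spine is at about (531,5) with yaw -0.297, and the leaf is at about 0.27 rad. Now I'll plan the approach to the spine side of the jar.

```bash
cat >> h.py <<'E'
from scipy.spatial.transform import Rotation as Rn
S=np.array([531.,5.,0.]); YAW=-.297
EX=np.array([np.cos(YAW),np.sin(YAW),0]); EY=np.array([-np.sin(YAW),np.cos(YAW),0]); EZ=np.array([0,0,1.])
def rk(x,y,z): return S+x*EX+y*EY+z*EZ
def inrk(p): d=np.array(p)-S; return np.array([d@EX,d@EY,d[2]])
def Rtilt(a):  # tool y along rack +x ; a=tilt deg: 0 = pointing down, 90 = pointing along -EY
    a=np.radians(a); z=-np.cos(a)*EZ-np.sin(a)*EY; y=EX; x=np.cross(y,z); return np.c_[x,y,z]
def plan(p0,R0,p,R,vmax=50):
    "total delta in tool frame, calls needed"
    d=R0.T@(np.array(p)-p0); w=np.degrees(Rn.from_matrix(R0.T@R).as_rotvec())
    print("turn",np.round(w,1),"shift",np.round(d,1),"rows>=",round(max(np.linalg.norm(d)/vmax,np.linalg.norm(w)/8.59),1))
def now():
    s=ctrl.sense(); return np.array(s["position"]),Rn.from_euler("xyz",s["ee_rot"]).as_matrix(),s
E
python3 - <<'E'
from h import *
p,R,s=now(); print(p,s["ee_rot"],s["gripper_width"])
plan(p,R,rk(14.5,-43,130),Rtilt(0))
plan(p,R,rk(14.5,-43,230),Rtilt(0))
E
```

```text
[275.60932129 588.7096341  231.36933769] [3.14147710e+00 5.77030944e-05 2.70377693e+00] 85.33622207072953
turn [ 0.  -0.  81.9] shift [-499.2 -460.9  101.3] rows>= 13.7
turn [ 0.  -0.  81.9] shift [-499.2 -460.9    1.3] rows>= 13.6
```

Call:
apply_moves --motion '[[[0,0,5.5,-33,-31,0,45],[0,0,11,-66,-61,0,45],[0,0,16.5,-100,-92,0,45],[0,0,22,-133,-123,0,45],[0,0,27.3,-166,-154,0,45]]]'

```text
t: 1.3
position: [361.2, 377.1, 231.5]
ee_rot: [3.141, -0.0, 2.223]
force: [0.8, 0.5, 0.7]
gripper_width: 44.8
```

Run:
```python
from h import *
p,R,s=now(); print(np.round(s["joint_pos"],3))
plan(p,R,rk(14.5,-43,210),Rtilt(0))
```

```text
[-0.939  0.048  0.084  1.77  -0.004  1.323 -0.201]
turn [ 0.  -0.  54.4] shift [-435.5 -117.6   21.4] rows>= 9.0
```

Call:
apply_moves --motion '[[[0,0,5.5,-44,-12,2,45],[0,0,11,-88,-24,4,45],[0,0,16.5,-132,-36,6,45],[0,0,22,-176,-47,8,45],[0,0,27.3,-218,-59,10,45]]]'

```text
t: 1.8
position: [447.6, 168.2, 221.7]
ee_rot: [3.14, -0.001, 1.747]
force: [1.0, -0.1, -0.7]
gripper_width: 44.9
```

Run:
```python
from h import *
p,R,s=now(); print(p,np.round(s["joint_pos"],3))
plan(p,R,rk(14.5,-43,130),Rtilt(0))
```

```text
[447.62597611 168.22568398 221.66502222] [-0.72  -0.051  0.297  1.886  0.015  1.303 -0.252]
turn [ 0.1 -0.  27.1] shift [-220.2   46.8   91.6] rows>= 4.9
```

Call:
apply_moves --motion '[[[0,0,5.5,-46,9,5,45],[0,0,11,-92,19,15,45],[0,0,16.5,-136,28,30,45],[0,0,22,-178,37,50,45],[0,0,27.1,-219,47,75,45]]]'

```text
t: 2.3
position: [533.8, -38.6, 146.9]
ee_rot: [3.139, -0.002, 1.274]
force: [1.1, 0.9, -0.2]
gripper_width: 45.2
```

Run:
```python
from h import *
np.set_printoptions(precision=1,suppress=True)
p,R,s=now(); print(p,inrk(p),s["joint_pos"])
C=cal("wrist"); im,d=ctrl.snapshot("wrist"); cv2.imwrite("pics/w1.png",im[:,:,::-1])
T=C[2]; print("campos tool frame",R.T@(-T[:3,:3].T@T[:3,3]-p))
for r in ctrl.outline_of("jar","wrist"):
    v,u=np.nonzero(r["region"]&(d>0)); v,u=v[::7],u[::7]; P=np.array([inrk(atd("wrist",(a,b),d[b,a],C)) for a,b in zip(u,v)]); print(r["p"],r["uv"],P.min(0),P.max(0),P.mean(0))
plan(p,R,rk(14.5,-43,14),Rtilt(0))
```

```text
[533.8 -38.6 146.9] [ 15.4 -40.9 146.9] [-0.5  0.1  0.5  1.9 -0.1  1.2 -0.2]
campos tool frame [  82.3   -1.2 -141.8]
0.69 [322.7, 315.4] [ -27.9 -149.9   -2.2] [ 54.3 -75.7  75.9] [  13.5 -100.2   60.7]
0.56 [182.5, 458.4] [-157.3 -296.8    4.6] [-120.7 -234.    73.3] [-125.  -268.9   42.5]
turn [ 0.2 -0.1  0. ] shift [ -2.3  -1.3 132.9] rows>= 2.7
```

View pics/w1.png

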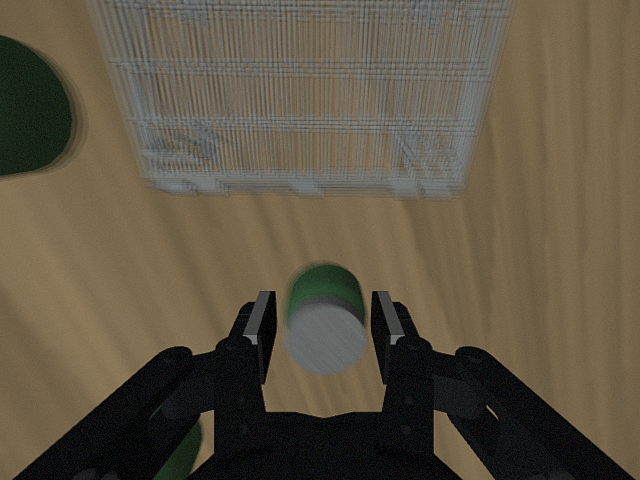

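The wrist view shows the small jar centred between the fingers at (325,330). The spine rail is parallel to the image rows, so the yaw is right. I'll descend next to the jar.

Call:
apply_moves --motion '[[[0,0,0,-1,-1,35,45],[0,0,0,-2,-1,75,45],[0,0,0,-2,-1,110,45],[0,0,0,-2,-1,128,45],[0,0,0,-2,-1,133,45]]]'

```text
t: 2.9
position: [529.0, -37.7, 11.3]
ee_rot: [-3.138, 0.001, 1.279]
force: [0.5, -0.4, -0.2]
gripper_width: 45.0
```

Call:
apply_moves --motion '[[[0,0,0,-6,0,0,45],[0,0,0,-12,0,0,45],[0,0,0,-18,0,0,45],[0,0,0,-24,0,0,45],[0,0,0,-30,0,0,45]]]'

```text
t: 3.4
position: [522.6, -67.9, 14.1]
ee_rot: [3.14, -0.001, 1.277]
force: [-0.6, -0.6, 0.5]
gripper_width: 45.0
```

Call:
apply_moves --motion '[[[0,0,0,-8,0,0,45],[0,0,0,-17,0,0,45],[0,0,0,-26,0,0,45],[0,0,0,-36,0,0,45],[0,0,0,-46,0,0,45]]]'

```text
t: 3.9
position: [509.7, -110.7, 13.9]
ee_rot: [3.141, -0.002, 1.279]
force: [1.4, 4.8, 2.7]
gripper_width: 44.9
```

Call:
apply_moves --motion '[[[0,0,0,-10,0,0,45],[0,0,0,-20,0,0,45],[0,0,0,-30,0,0,45],[0,0,0,-40,0,0,45],[0,0,0,-50,0,0,45]]]'

```text
t: 4.4
position: [495.2, -158.5, 13.9]
ee_rot: [3.141, -0.002, 1.279]
force: [1.3, 5.3, 3.6]
gripper_width: 45.0
```

Call:
apply_moves --motion '[[[0,0,0,-10,0,0,45],[0,0,0,-20,0,0,45],[0,0,0,-30,0,0,45],[0,0,0,-40,0,0,45],[0,0,0,-50,0,0,45]]]'

```text
t: 4.9
position: [480.7, -206.3, 13.9]
ee_rot: [3.141, -0.002, 1.279]
force: [1.7, 4.6, 4.6]
gripper_width: 45.4
```

Call:
apply_moves --motion '[[[0,0,0,-8,0,0,45],[0,0,0,-14,0,0,45],[0,0,0,-18,0,0,45],[0,0,0,-20,0,0,45],[0,0,0,-20,0,0,45]]]'

```text
t: 5.4
position: [474.7, -225.8, 13.8]
ee_rot: [3.141, -0.002, 1.278]
force: [1.9, 3.6, 4.1]
gripper_width: 45.3
```

Run:
```python
from h import *
np.set_printoptions(precision=2,suppress=True)
p,R,s=now(); print(p,inrk(p),s["joint_pos"])
im,d=ctrl.snapshot("top"); C=cal("top"); cv2.imwrite("pics/t2.png",im[:,:,::-1])
for r in ctrl.outline_of("jar","top"):
    v,u=np.nonzero(r["region"]&(d>0)); P=np.array([inrk(atd("top",(a,b),d[b,a],C)) for a,b in zip(u,v)]); print(r["p"],r["uv"],P.min(0),P.max(0),P.mean(0))
```

```text
[ 474.67 -225.75   13.79] [  13.67 -237.13   13.79] [-0.14  0.32  0.6   2.   -0.23  0.89  0.3 ]
0.76 [224.5, 296.5] [-290.2     6.63   -3.07] [-183.07  133.47  113.79] [-233.64   49.02   93.59]
0.64 [358.4, 310.8] [-223.47 -327.94    0.65] [-122.7  -235.46  112.35] [-173.69 -278.89  102.74]
0.51 [383.4, 243.0] [ -18.8  -306.14   23.62] [  26.21 -282.23   80.96] [   1.95 -293.55   67.32]
```

The jar slid upright to rack y ≈ -272. I'll back off, rise and cross over to the tab side.

Call:
apply_moves --motion '[[[0,0,0,12,0,0,45],[0,0,0,30,0,-10,45],[0,0,0,40,0,-50,20],[0,0,0,45,0,-95,0],[0,0,0,50,0,-140,0]]]'

```text
t: 6.0
position: [487.5, -178.3, 153.8]
ee_rot: [-3.139, 0.002, 1.278]
force: [0.4, -0.1, 0.6]
gripper_width: 1.7
```

Call:
apply_moves --motion '[[[0,0,0,30,0,-35,0],[0,0,0,65,0,-60,0],[0,0,0,105,-3,-75,0],[0,0,0,150,-7,-80,0],[0,0,0,195,-14,-80,0]]]'

```text
t: 6.5
position: [532.2, 13.1, 234.0]
ee_rot: [3.139, 0.001, 1.276]
force: [0.3, 0.3, 0.8]
gripper_width: -0.0
```

Run:
```python
from h import *
np.set_printoptions(precision=2,suppress=True)
p,R,s=now(); print(p,inrk(p),s["joint_pos"],s["force"])
plan(p,R,rk(0,260,150),Rtilt(45))
```

```text
[532.19  13.08 234.03] [ -1.23   8.07 234.03] [-0.51  0.06  0.45  1.76 -0.03  1.33 -0.34] [0.3  0.26 0.84]
turn [  0.2 -45.    0.1] shift [252.    1.6  83.9] rows>= 5.3
```

Call:
apply_moves --motion '[[[0,-8,0,45,0,0,0],[0,-16,0,93,0,0,0],[0,-24,0,141,1,0,0],[0,-32,0,189,1,0,0],[0,-40,0,237,1,10,0]]]'

```text
t: 7.0
position: [602.1, 241.2, 225.3]
ee_rot: [3.134, 0.701, 1.274]
force: [3.1, 0.5, 1.5]
gripper_width: -0.1
```

Run:
```python
from h import *
np.set_printoptions(precision=2,suppress=True)
p,R,s=now(); print(p,inrk(p),s["joint_pos"],s["force"])
plan(p,R,rk(0,255,90),Rtilt(45))
plan(p,R,rk(0,235,50),Rtilt(45))
```

```text
[602.07 241.23 225.25] [ -1.17 246.69 225.25] [-0.81  0.74  0.32  1.06  0.27  1.89 -0.79] [3.13 0.53 1.47]
turn [ 0.4 -4.8 -0. ] shift [93.6  0.5 98. ] rows>= 2.7
turn [ 0.4 -4.8 -0. ] shift [104.2   0.1 141.4] rows>= 3.5
```

Call:
apply_moves --motion '[[[0,-1,0,20,0,20,0],[0,-2,0,42,0,42,0],[0,-3,0,64,0,65,0],[0,-4,0,82,0,85,0],[0,-4.8,0,94,0,98,0]]]'

```text
t: 7.5
position: [602.7, 246.8, 84.4]
ee_rot: [-3.14, 0.787, 1.279]
force: [-0.4, -0.2, 0.4]
gripper_width: 0.2
```

Run:
```python
from h import *
np.set_printoptions(precision=2,suppress=True)
p,R,s=now(); print(p,inrk(p),s["joint_pos"],s["force"])
plan(p,R,rk(0,235,50),Rtilt(45))
im,d=ctrl.snapshot("wrist"); cv2.imwrite("pics/w2.png",im[:,:,::-1])
```

```text
[602.66 246.81  84.42] [ -2.24 252.19  84.42] [-0.82  0.91  0.31  1.1   0.25  1.77 -0.88] [-0.37 -0.21  0.44]
turn [0.1 0.1 0.2] shift [12.2  2.2 36.5] rows>= 0.8
```

View pics/w2.png

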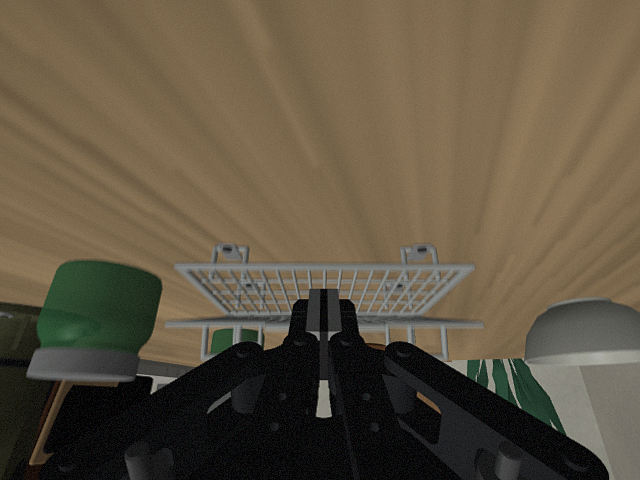

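The wrist view looks from below: the fixed leaf's edge is at row 267, the upper leaf's edge at row 323, and the fingers are centred on it at column 323. Now I'll slip the fingertip under the tab.

Call:
apply_moves --motion '[[[0,0,0,6,1,18,0],[0,0,0,12,2,36,0],[0,0,0,2,2,46,0],[0,0,0,-9,2,57,0],[0,0,0,-20,2,68,0]]]'

```text
t: 8.05
position: [588.1, 186.9, 54.8]
ee_rot: [3.139, 0.782, 1.276]
force: [-0.6, -1.1, -0.1]
gripper_width: -0.0
```

```bash
cat >> h.py <<'E'
def tcp(th):  # desired TCP pose for leaf angle th (deg)
    t=np.radians(th); a=45 if th<45 else max(90-th,0); ar=np.radians(a)
    u=np.array([np.cos(t),np.sin(t)]); xh=np.array([np.cos(ar),-np.sin(ar)]); up=np.array([np.sin(ar),np.cos(ar)])
    c=195*u-22*up if th<90 else 173*u
    q=c+11*xh; return rk(0,q[0],32+q[1]),Rtilt(a)
def rows(ths,p0,R0):
    for th in ths:
        p,R=tcp(th); print(th,np.round(inrk(p)[1:]),"turn",np.round(np.degrees(Rn.from_matrix(R0.T@R).as_rotvec()),1),"shift",np.round(R0.T@(p-p0),1))
E
python3 - <<'E'
from h import *
np.set_printoptions(precision=2,suppress=True)
p,R,s=now(); print(p,inrk(p),s["joint_pos"],s["force"])
rows([13,17,21,25,29,33],p,R)
E
```

```text
[588.1  186.85  54.8 ] [  1.38 190.6   54.8 ] [-0.81  0.85  0.32  1.28  0.27  1.64 -0.88] [-0.61 -1.12 -0.05]
13 [182.  53.] turn [ 0.2 -0.2  0.1] shift [-4.3 -1.4  7.5]
17 [179.  66.] turn [ 0.2 -0.2  0.1] shift [-16.1  -1.4   0.7]
21 [174.  79.] turn [ 0.2 -0.2  0.1] shift [-28.3  -1.4  -5.4]
25 [169.  91.] turn [ 0.2 -0.2  0.1] shift [-40.9  -1.4 -10.5]
29 [163. 103.] turn [ 0.2 -0.2  0.1] shift [-53.8  -1.4 -14.8]
33 [156. 115.] turn [ 0.2 -0.2  0.1] shift [-67.   -1.4 -18.1]
```

Call:
apply_moves --motion '[[[0,0,0,-8,-1,5,0],[0,0,0,-16,-1,1,0],[0,0,0,-22,-1,-2,0],[0,0,0,-28,-1,-5,0],[0,0,0,-34,-1,-8,0]]]'

```text
t: 8.55
position: [581.6, 171.0, 83.9]
ee_rot: [3.141, 0.781, 1.279]
force: [-0.0, 0.4, -1.8]
gripper_width: 0.0
```

Run:
```python
from h import *
np.set_printoptions(precision=2,suppress=True)
p,R,s=now(); print(p,inrk(p),s["joint_pos"],s["force"])
rows([21,25,29,33,37,41,45],p,R)
im,d=ctrl.snapshot("scene"); cv2.imwrite("pics/s3.png",cv2.resize(im[200:400,260:520,::-1],None,fx=2,fy=2))
```

```text
[581.55 171.    83.89] [ -0.24 173.52  83.89] [-0.81  0.79  0.33  1.32  0.29  1.65 -0.86] [-0.01  0.39 -1.82]
21 [174.  79.] turn [ 0.2 -0.3  0.2] shift [4.3 0.2 3.3]
25 [169.  91.] turn [ 0.2 -0.3  0.2] shift [-8.3  0.2 -1.9]
29 [163. 103.] turn [ 0.2 -0.3  0.2] shift [-21.2   0.2  -6.2]
33 [156. 115.] turn [ 0.2 -0.3  0.2] shift [-34.4   0.2  -9.5]
37 [148. 126.] turn [ 0.2 -0.3  0.2] shift [-47.8   0.1 -11.9]
41 [139. 137.] turn [ 0.2 -0.3  0.2] shift [-61.3   0.1 -13.4]
45 [130. 147.] turn [ 0.2 -0.3  0.2] shift [-74.9   0.  -14. ]
```

View pics/s3.png

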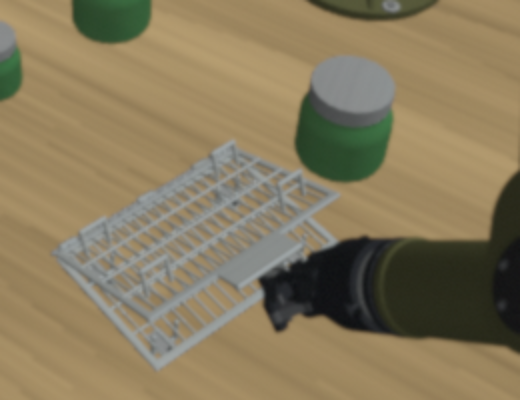

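The fingertip is under the tab and the leaf is starting to lift, with about 1.8 N at the tool. I'll continue along the arc.

Call:
apply_moves --motion '[[[0,0,0,-9,0,-2,0],[0,0,0,-21,0,-6,0],[0,0,0,-33,0,-9,0],[0,0,0,-44,0,-11,0],[0,0,0,-55,0,-13,0]]]'

```text
t: 9.1
position: [572.4, 140.9, 132.4]
ee_rot: [3.141, 0.782, 1.277]
force: [0.2, 2.6, -1.4]
gripper_width: 0.1
```

Run:
```python
from h import *
np.set_printoptions(precision=2,suppress=True)
p,R,s=now(); print(p,inrk(p),s["joint_pos"],s["force"])
rows([37,41,45,49,53,57,61],p,R)
im,d=ctrl.snapshot("scene")
for r in ctrl.place_of("tab","scene")[:1]: print(r["p"],r["uv"],[(t,np.round(pix("scene",rk(0,180*np.cos(np.radians(t)),32+180*np.sin(np.radians(t)))))) for t in (25,35,45)])
```

```text
[572.43 140.88 132.44] [ -0.15 142.06 132.44] [-0.8   0.69  0.35  1.37  0.32  1.68 -0.82] [ 0.25  2.59 -1.37]
37 [148. 126.] turn [ 0.1 -0.2  0.1] shift [8.7 0.2 0.4]
41 [139. 137.] turn [ 0.1 -0.2  0.1] shift [-4.8  0.1 -1.1]
45 [130. 147.] turn [ 0.1 -0.2  0.1] shift [-18.4   0.1  -1.6]
49 [122. 155.] turn [0.1 3.8 0.1] shift [-30.5   0.1  -2. ]
53 [113. 164.] turn [0.1 7.8 0.1] shift [-42.6   0.   -1.5]
57 [103. 171.] turn [ 0.1 11.8  0.2] shift [-54.6   0.   -0.2]
61 [ 93. 178.] turn [ 0.1 15.8  0.2] shift [-66.5  -0.    1.9]
0.62 [381.7, 306.0] [(25, array([389., 327.])), (35, array([384., 312.])), (45, array([378., 296.]))]
```

The leaf follows: it is at about 39°, with about 3 N.

Call:
apply_moves --motion '[[[0,0,0,-8,0,-1,0],[0,0,0,-19,0,-2,0],[0,3.5,0,-30,0,-2,0],[0,7,0,-41,0,-2,0],[0,10.5,0,-52,0,0,0]]]'

```text
t: 9.7
position: [561.7, 106.2, 168.4]
ee_rot: [-3.141, 0.596, 1.279]
force: [0.1, 2.2, 0.9]
gripper_width: -0.3
```

Run:
```python
from h import *
np.set_printoptions(precision=2,suppress=True)
p,R,s=now(); print(p,inrk(p),s["joint_pos"],s["force"])
rows([57,61,65,69,73,77,81,85,89,93,97],p,R)
```

```text
[561.69 106.21 168.39] [ -0.27 105.76 168.39] [-0.75  0.49  0.35  1.5   0.28  1.57 -0.75] [0.06 2.17 0.89]
57 [103. 171.] turn [0.1 1.2 0.2] shift [-3.4  0.3 -0.9]
61 [ 93. 178.] turn [0.1 5.2 0.2] shift [-15.5   0.2  -1. ]
65 [ 83. 184.] turn [0.1 9.2 0.2] shift [-27.6   0.2  -0.3]
69 [ 72. 190.] turn [ 0.1 13.2  0.2] shift [-39.6   0.1   1.3]
73 [ 61. 194.] turn [ 0.1 17.2  0.2] shift [-51.5   0.1   3.7]
77 [ 50. 198.] turn [ 0.1 21.2  0.2] shift [-63.1   0.    6.9]
81 [ 38. 201.] turn [ 0.1 25.2  0.3] shift [-74.5  -0.   11. ]
85 [ 26. 203.] turn [ 0.1 29.2  0.3] shift [-85.6  -0.1  15.8]
89 [ 14. 205.] turn [ 0.1 33.2  0.3] shift [-96.3  -0.2  21.4]
93 [  2. 205.] turn [ 0.1 34.2  0.3] shift [-106.3   -0.2   28.2]
97 [-10. 204.] turn [ 0.1 34.2  0.3] shift [-115.7   -0.3   35.8]
```

Call:
apply_moves --motion '[[[0,4,0,-12,0,-1,0],[0,7.5,0,-23,0,0,0],[0,11,0,-34,0,1,0],[0,14.5,0,-44,0,2,0],[0,18,0,-55,0,4,0]]]'

```text
t: 10.2
position: [547.8, 59.9, 196.1]
ee_rot: [3.142, 0.282, 1.278]
force: [-0.4, 1.6, -0.7]
gripper_width: -0.0
```

Run:
```python
from h import *
np.set_printoptions(precision=2,suppress=True)
p,R,s=now(); print(p,inrk(p),s["joint_pos"],s["force"])
rows([73,77,81,85,89,93,97],p,R)
```

```text
[547.77  59.89 196.14] [ -0.03  57.4  196.14] [-0.62  0.24  0.37  1.67  0.16  1.4  -0.59] [-0.41  1.58 -0.66]
73 [ 61. 194.] turn [ 0.1 -0.8  0.2] shift [4.1 0.  0.8]
77 [ 50. 198.] turn [0.1 3.2 0.2] shift [-8.  -0.   0.3]
81 [ 38. 201.] turn [0.1 7.2 0.2] shift [-20.1  -0.1   0.6]
85 [ 26. 203.] turn [ 0.  11.2  0.2] shift [-32.1  -0.1   1.8]
89 [ 14. 205.] turn [ 0.  15.2  0.2] shift [-44.1  -0.1   3.8]
93 [  2. 205.] turn [ 0.  16.2  0.2] shift [-55.7  -0.2   7.1]
97 [-10. 204.] turn [ 0.  16.2  0.2] shift [-66.9  -0.2  11.5]
```

Call:
apply_moves --motion '[[[0,3.5,0,-9,0,0,0],[0,7,0,-20,0,1,0],[0,10.5,0,-30,0,2,0],[0,14,0,-41,0,3,0],[0,16,0,-52,0,6,0]]]'

```text
t: 10.7
position: [532.7, 9.4, 205.4]
ee_rot: [3.141, 0.003, 1.276]
force: [0.5, 1.9, 1.3]
gripper_width: -0.2
```

Run:
```python
from h import *
np.set_printoptions(precision=2,suppress=True)
p,R,s=now(); print(p,inrk(p),s["joint_pos"],s["force"])
rows([93,97,101,105,109,113,117],p,R)
im,d=ctrl.snapshot("scene"); cv2.imwrite("pics/s4.png",im[:,:,::-1])
```

```text
[532.67   9.41 205.4 ] [  0.31   4.7  205.4 ] [-0.47  0.08  0.43  1.79 -0.03  1.27 -0.33] [0.54 1.88 1.33]
93 [  2. 205.] turn [0.  0.2 0.1] shift [-2.8 -0.3  0.6]
97 [-10. 204.] turn [0.  0.2 0.1] shift [-14.8  -0.3   1.7]
101 [-22. 202.] turn [0.  0.2 0.1] shift [-26.7  -0.4   3.7]
105 [-34. 199.] turn [0.  0.2 0.1] shift [-38.5  -0.4   6.4]
109 [-45. 196.] turn [0.  0.2 0.1] shift [-50.   -0.4  10. ]
113 [-57. 191.] turn [0.  0.2 0.1] shift [-61.3  -0.5  14.3]
117 [-68. 186.] turn [0.  0.2 0.1] shift [-72.2  -0.5  19.5]
```

View pics/s4.png

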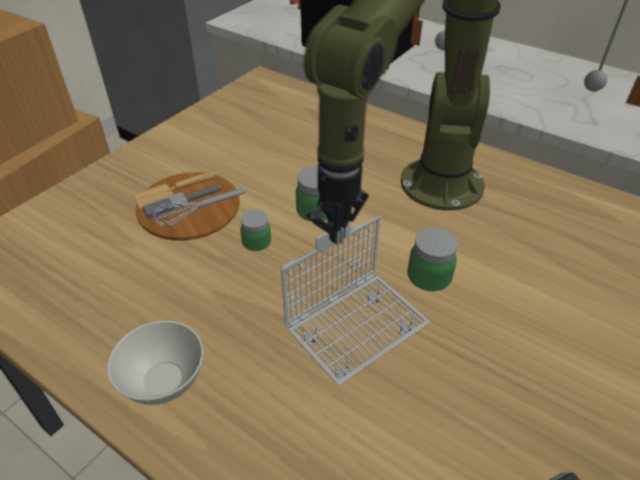

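The leaf is upright with the fingertip against the tab near (340,235). The small jar stands clear at (255,230). Continuing over the top.

Call:
apply_moves --motion '[[[0,0,0,-12,0,1,0],[0,0,0,-23,0,3,0],[0,0,0,-34,0,5,0],[0,0,0,-44,0,8,0],[0,0,0,-55,0,12,0]]]'

```text
t: 11.25
position: [517.3, -41.9, 192.4]
ee_rot: [-3.141, 0.006, 1.279]
force: [0.5, -0.1, 1.3]
gripper_width: -0.1
```

Run:
```python
from h import *
np.set_printoptions(precision=2,suppress=True)
p,R,s=now(); print(p,inrk(p),s["joint_pos"],s["force"])
rows([109,113,117,121,125,129,133],p,R)
```

```text
[517.25 -41.89 192.36] [  0.58 -48.86 192.36] [-0.42  0.06  0.47  1.84 -0.02  1.25 -0.24] [ 0.47 -0.13  1.26]
109 [-45. 196.] turn [-0.   0.3  0.3] shift [ 3.5 -0.6 -3.2]
113 [-57. 191.] turn [-0.   0.3  0.3] shift [-7.7 -0.6  1.2]
117 [-68. 186.] turn [-0.   0.3  0.3] shift [-18.6  -0.7   6.3]
121 [-78. 180.] turn [-0.   0.3  0.3] shift [-29.2  -0.7  12.2]
125 [-88. 174.] turn [-0.   0.3  0.3] shift [-39.3  -0.8  18.9]
129 [-98. 166.] turn [-0.   0.3  0.3] shift [-48.9  -0.8  26.2]
133 [-107.  159.] turn [-0.   0.3  0.3] shift [-57.9  -0.9  34.2]
```

Call:
apply_moves --motion '[[[0,0,0,-8,0,1,0],[0,0,0,-16,0,5,0],[0,0,0,-24,0,9,0],[0,0,0,-32,0,14,0],[0,0,0,-39,0,19,0]]]'

```text
t: 11.75
position: [506.0, -79.7, 173.6]
ee_rot: [3.141, 0.005, 1.278]
force: [0.2, 1.0, 2.0]
gripper_width: 0.1
```

Run:
```python
from h import *
np.set_printoptions(precision=2,suppress=True)
p,R,s=now(); print(p,inrk(p),s["joint_pos"],s["force"])
rows([121,125,128,131,134,137,140],p,R)
im,d=ctrl.snapshot("scene")
for r in ctrl.place_of("tab","scene")[:1]: print(r["p"],r["uv"],[(t,np.round(pix("scene",rk(0,180*np.cos(np.radians(t)),32+180*np.sin(np.radians(t)))))) for t in (110,125,140)])
```

```text
[506.03 -79.73 173.57] [  0.92 -88.33 173.57] [-0.38  0.06  0.5   1.88 -0.03  1.21 -0.16] [0.17 1.   2.  ]
121 [-78. 180.] turn [0.  0.3 0.2] shift [10.2 -0.9 -6.8]
125 [-88. 174.] turn [0.  0.3 0.2] shift [ 0.1 -0.9 -0.1]
128 [-96. 168.] turn [0.  0.3 0.2] shift [-7.1 -1.   5.3]
131 [-102.  163.] turn [0.  0.3 0.2] shift [-14.1  -1.   11.1]
134 [-109.  156.] turn [0.  0.3 0.2] shift [-20.7  -1.   17.2]
137 [-116.  150.] turn [0.  0.3 0.2] shift [-27.1  -1.   23.7]
140 [-122.  143.] turn [0.  0.3 0.2] shift [-33.   -1.1  30.5]
0.95 [300.9, 223.3] [(110, array([314., 223.])), (125, array([302., 221.])), (140, array([292., 223.]))]
```

Tracking well: the tab is seen at about 126° and commanded at 125°.

Call:
apply_moves --motion '[[[0,0,0,-7,-1,5,0],[0,0,0,-14,-1,11,0],[0,0,0,-21,-1,17,0],[0,0,0,-27,-1,24,0],[0,0,0,-33,-1,31,0]]]'

```text
t: 12.35
position: [495.3, -111.0, 142.5]
ee_rot: [-3.141, 0.005, 1.278]
force: [0.4, -0.3, 1.5]
gripper_width: 0.3
```

Run:
```python
from h import *
np.set_printoptions(precision=2,suppress=True)
p,R,s=now(); print(p,inrk(p),s["joint_pos"],s["force"])
rows([140,143,146,149,152,155],p,R)
```

```text
[ 495.32 -111.04  142.46] [  -0.16 -121.4   142.46] [-0.34  0.08  0.53  1.93 -0.04  1.14 -0.09] [ 0.39 -0.29  1.5 ]
140 [-122.  143.] turn [-0.   0.3  0.2] shift [-0.1  0.2 -0.7]
143 [-127.  136.] turn [-0.   0.3  0.2] shift [-5.7  0.1  6.4]
146 [-132.  129.] turn [-0.   0.3  0.2] shift [-10.9   0.1  13.8]
149 [-137.  121.] turn [-0.   0.3  0.2] shift [-15.8   0.1  21.4]
152 [-142.  113.] turn [-0.   0.3  0.2] shift [-20.2   0.1  29.4]
155 [-146.  105.] turn [-0.   0.3  0.2] shift [-24.2   0.1  37.5]
```

Call:
apply_moves --motion '[[[0,0,0,-6,0,6,0],[0,0,0,-11,0,14,0],[0,0,0,-16,0,21,0],[0,0,0,-20,0,29,0],[0,0,0,-24,0,37,0]]]'

```text
t: 12.85
position: [488.5, -134.0, 105.6]
ee_rot: [-3.142, 0.005, 1.278]
force: [-0.3, -0.3, 1.4]
gripper_width: 0.0
```

Run:
```python
from h import *
np.set_printoptions(precision=2,suppress=True)
p,R,s=now(); print(p,inrk(p),s["joint_pos"],s["force"])
rows([155,158,161,164,167,169,171,173,175,176,177,178,179,180],p,R)
```

```text
[ 488.5  -133.96  105.56] [   0.03 -145.32  105.56] [-0.3   0.13  0.55  1.97 -0.07  1.06 -0.02] [-0.29 -0.26  1.44]
155 [-146.  105.] turn [-0.   0.3  0.2] shift [-0.5 -0.   0.5]
158 [-149.   97.] turn [-0.   0.3  0.2] shift [-4.  -0.   8.8]
161 [-153.   88.] turn [-0.   0.3  0.2] shift [-7.2 -0.1 17.3]
164 [-155.   80.] turn [-0.   0.3  0.2] shift [-9.8 -0.1 25.9]
167 [-158.   71.] turn [-0.   0.3  0.2] shift [-12.1  -0.1  34.7]
169 [-159.   65.] turn [-0.   0.3  0.2] shift [-13.3  -0.1  40.6]
171 [-160.   59.] turn [-0.   0.3  0.2] shift [-14.3  -0.1  46.6]
173 [-161.   53.] turn [-0.   0.3  0.2] shift [-15.1  -0.1  52.6]
175 [-161.   47.] turn [-0.   0.3  0.2] shift [-15.7  -0.1  58.6]
176 [-162.   44.] turn [-0.   0.3  0.2] shift [-15.9  -0.1  61.6]
177 [-162.   41.] turn [-0.   0.3  0.2] shift [-16.1  -0.1  64.6]
178 [-162.   38.] turn [-0.   0.3  0.2] shift [-16.2  -0.1  67.6]
179 [-162.   35.] turn [-0.   0.3  0.2] shift [-16.3  -0.1  70.6]
180 [-162.   32.] turn [-0.   0.3  0.2] shift [-16.3  -0.1  73.7]
```

Call:
apply_moves --motion '[[[0,0,0,-4,0,8,0],[0,0,0,-7,0,15,0],[0,0,0,-9,0,22,0],[0,0,0,-11,0,28,0],[0,0,0,-12,0,34,0]]]'

```text
t: 13.35
position: [485.1, -145.4, 71.8]
ee_rot: [-3.142, 0.005, 1.278]
force: [-0.4, -0.2, 0.5]
gripper_width: -0.1
```

Call:
apply_moves --motion '[[[0,0,0,-1,0,5,0],[0,0,0,-2,0,9,0],[0,0,0,-3,0,13,0],[0,0,0,-3,0,17,0],[0,0,0,-3.5,0,21,0]]]'

```text
t: 13.85
position: [484.2, -148.7, 51.1]
ee_rot: [3.141, 0.005, 1.278]
force: [-0.4, -0.6, 0.2]
gripper_width: -0.2
```

Run:
```python
from h import *
np.set_printoptions(precision=2,suppress=True)
p,R,s=now(); print(p,inrk(p),s["joint_pos"],s["force"])
rows([174,175,176,177,178,179,180],p,R)
im,d=ctrl.snapshot("scene")
for r in ctrl.place_of("tab","scene")[:1]: print(r["p"],r["uv"],[(t,np.round(pix("scene",rk(0,180*np.cos(np.radians(t)),32+180*np.sin(np.radians(t)))),1)) for t in (168,174,180)])
```

```text
[ 484.19 -148.66   51.08] [   0.21 -160.64   51.08] [-0.27  0.21  0.56  2.02 -0.13  0.95  0.06] [-0.37 -0.59  0.19]
174 [-161.   50.] turn [0.  0.3 0.2] shift [-0.4 -0.2  1. ]
175 [-161.   47.] turn [0.  0.3 0.2] shift [-0.7 -0.2  4. ]
176 [-162.   44.] turn [0.  0.3 0.2] shift [-0.9 -0.2  7. ]
177 [-162.   41.] turn [0.  0.3 0.2] shift [-1.1 -0.2 10. ]
178 [-162.   38.] turn [0.  0.3 0.2] shift [-1.2 -0.2 13. ]
179 [-162.   35.] turn [0.  0.3 0.2] shift [-1.3 -0.2 16.1]
180 [-162.   32.] turn [0.  0.3 0.2] shift [-1.3 -0.2 19.1]
0.59 [279.1, 247.3] [(168, array([283.2, 240.2])), (174, array([282.7, 245.4])), (180, array([282.8, 251.1]))]
```

Call:
apply_moves --motion '[[[0,0,0,0,0,3,0],[0,0,0,-1,0,6,0],[0,0,0,-1,0,8,0],[0,0,0,-1,0,10,0],[0,0,0,-1,0,12,0]]]'

```text
t: 14.45
position: [483.9, -149.8, 39.2]
ee_rot: [3.141, 0.005, 1.278]
force: [-0.1, -0.0, -0.5]
gripper_width: -0.1
```

Call:
apply_moves --motion '[[[0,0,0,0,0,1.5,0],[0,0,0,0,0,3,0],[0,0,0,0,0,4.5,0],[0,0,0,0,0,6,0],[0,0,0,0,0,7,0]]]'

```text
t: 14.95
position: [483.8, -149.7, 32.2]
ee_rot: [-3.142, 0.005, 1.278]
force: [1.2, 0.2, 0.6]
gripper_width: -0.1
```

Call:
apply_moves --motion '[[[0,0,0,0,0,0.5,0],[0,0,0,0,0,1,0],[0,0,0,0,0,1.5,0],[0,0,0,0,0,2,0],[0,0,0,0,0,2,0]]]'

```text
t: 15.45
position: [483.9, -149.7, 31.9]
ee_rot: [-3.141, 0.004, 1.278]
force: [-5.3, 1.1, 13.9]
gripper_width: 0.3
```

Run:
```python
from h import *
np.set_printoptions(precision=2,suppress=True)
p,R,s=now(); print(p,inrk(p),s["force"])
im,d=ctrl.snapshot("scene"); cv2.imwrite("pics/s5.png",cv2.resize(im[150:370,190:450,::-1],None,fx=2.5,fy=2.5))
for r in ctrl.place_of("tab","scene")[:1]: print(r["p"],r["uv"],[(t,np.round(pix("scene",rk(0,180*np.cos(np.radians(t)),32+180*np.sin(np.radians(t)))),1)) for t in (174,177,180)])
```

```text
[ 483.93 -149.72   31.87] [   0.27 -161.72   31.87] [-5.28  1.1  13.91]
0.67 [283.9, 254.2] [(174, array([282.7, 245.4])), (177, array([282.7, 248.2])), (180, array([282.8, 251.1]))]
```

View pics/s5.png

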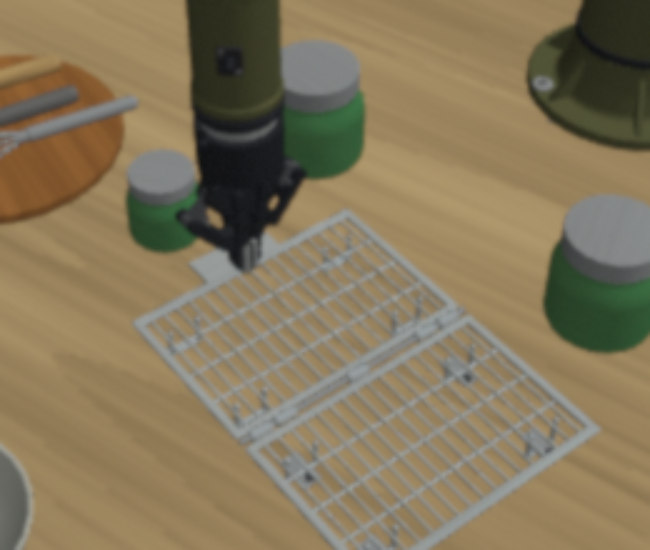

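The leaf lies flat with the fingertip at the tab (245,265). Force rose to 14 N at z = 31.9, so it has reached the hard stop, and the jar stands clear at (163,200). I'll lift straight off and check.

Call:
apply_moves --motion '[[[0,0,0,0,0,-3,0],[0,0,0,0,0,-10,0],[0,0,0,0,0,-30,0],[0,0,0,0,0,-60,0],[0,0,0,0,0,-95,0]]]'

```text
t: 16.05
position: [482.9, -148.9, 125.5]
ee_rot: [-3.139, 0.006, 1.278]
force: [1.2, 0.0, -0.5]
gripper_width: -0.0
```

Call:
apply_moves --motion '[[[0,0,0,25,0,-30,0],[0,0,0,60,0,-60,0],[0,0,0,100,0,-90,0],[0,0,0,140,0,-110,0],[0,0,0,170,0,-120,0]]]'

```text
t: 16.55
position: [534.4, 17.3, 247.0]
ee_rot: [3.139, 0.003, 1.28]
force: [0.9, 1.1, -0.3]
gripper_width: -0.1
```

Run:
```python
from h import *
np.set_printoptions(precision=2,suppress=True)
p,R,s=now(); print(s["t"],p,inrk(p),s["force"])
im,d=ctrl.snapshot("scene"); cv2.imwrite("pics/s6.png",cv2.resize(im[130:370,130:450,::-1],None,fx=2.2,fy=2.2)); C=cal("scene")
for r in ctrl.place_of("tab","scene")[:1]: print("tab",r["p"],r["uv"])
for r in ctrl.place_of("jar","scene"): print("jar",r["p"],r["uv"],inrk(atz("scene",r["uv"],0,C)))
for y in (-120,-150,-160,-180,-190):
  z=[]
  for x in range(-34,35,4):
    u,v=np.round(pix("scene",rk(x,y,32),C)).astype(int); z.append(atd("scene",(u,v),d[v,u],C)[2])
  print(y,np.array(z))
```

```text
16.55 [534.4   17.33 246.98] [ -0.36  12.78 246.98] [ 0.92  1.13 -0.25]
tab 0.62 [281.3, 253.0]
jar 0.93 [314.5, 207.1] [-174.57 -289.18    0.  ]
jar 0.92 [256.4, 241.6] [  14.52 -272.56    0.  ]
jar 0.83 [426.7, 273.6] [-234.54   50.98    0.  ]
-120 [-3.27  0.09 31.6  -1.09 -3.82 30.57 -0.76  1.34 32.89 29.88 -1.73 -0.63
 33.35  0.3   0.97 33.2   1.22 -0.27]
-150 [ 1.72  0.11 31.14 -2.45 -0.71 30.16 -2.14  3.49  1.72  0.58  1.73 -0.17
 30.44 -2.64  2.42 33.7   0.59  2.2 ]
-160 [32.15 31.12 33.98 30.12 30.59 30.12 30.08 32.84 31.44 31.84 31.28 30.93
 30.77 30.83 31.71 28.82 29.33 33.04]
-180 [32.4  30.1  29.24 33.16 29.69 30.95 32.34 35.24 31.86 32.92 32.74 30.21
 33.44 32.86 30.54 30.8  31.39 32.67]
-190 [32.38 30.9  29.66 32.86 31.48 31.67 29.73 28.81 31.22 30.26 33.05 34.35
 29.27 28.94 32.71 30.16 34.81 31.13]
```

View pics/s6.png

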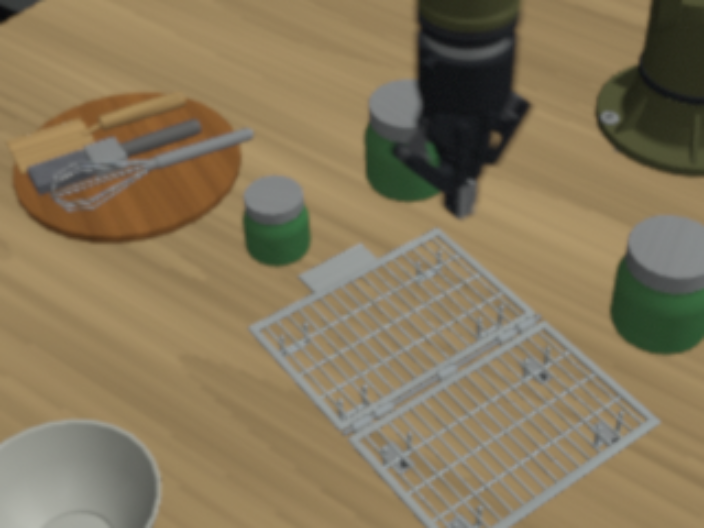

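The leaf is flat: the tab and outer edge are 31–32 mm above the worktop. The jar is upright about 42 mm beyond the tab, the tools haven't been touched, and the arm is free. Handing in.

```bash
python3 -c "
from cell import ctrl; print(ctrl.finish_job())"
```

```text
the job is handed in; nothing more can be done
None
```

The job is done and handed in: the jar is out of the way and the rack's upper leaf lies flat open. No verdict was reported.

- **Jar:** I took the smallest of the three green jars (76 mm tall; the others are 107 mm). I pushed it low down with two part-open fingertips, about 165 mm straight away from the spine. It stands upright with its nearest side about 42 mm beyond the tab.
- **Leaf:** I pushed it up from under the tab with closed fingertips, over the spine and slowly down, at about 3 N or less. At the end I pressed it onto its stop with about 14 N.
- **Last checks:** In the scene camera's depth picture, the tab and outer edge are level at about 31–32 mm, as they should be when flat. The final picture shows the tools on the turntable and both large jars where they were. The arm is clear, at about 16.6 s of the 64 s allowed.
- **Disagreements:** The networks' tab position was a few pixels off my prediction at the end. The depth readings and the contact force both agree that the leaf is flat.

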